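# Put the face template away in the narrowest slot that takes it

### The arm

A 6-joint arm with a two-finger parallel gripper is mounted at the origin on the work surface. World frame = base frame: x ahead of the robot, y to its left, z up, the work surface at z = 0. Lengths are in m, angles in rad, forces in N, time in s.
With the tool pointing down it reaches from about 0.35 to 0.85 m from the base axis. Payload 8.1 kg.
Tool frame: the origin (TCP) lies on the mounting face of the last link; the fingertips stand 186 mm ahead of it and the grasp point (between the pads) lies 167 mm ahead of it; z points along the fingers, y is the line along which they close (so a half turn about z gives the same grasp; the last joint's range is limited). The gripper opens to 93 mm and grips with 3 to 60 N. Pads are 15 mm wide; open, the fingers measure 128 mm over their backs; the gripper's body (75 mm by 188 mm) begins 65 mm behind the grasp point.
Start: joints at [-1.247, 0.13, 1.488, -0, 1.523, -0.085], TCP at [0.239, -0.551, 0.405] pointing down, gripper open.
Joint ranges: [-2.96, 2.96], [-0.89, 2.26], [0.02, 2.5], [-1.34, 4.48], [0, 2.73], [-2.66, 2.66]. Speed limits (rad/s): [2.39, 2.39, 2.79, 3.14, 3.14, 3.14].

### API

Orientations are given as a rotation vector (axis times angle).
In Python, from plant import * gives the robot as it stands. The module is installed in compiled form; this text tells all that it offers.
- The arm moves only by the tool arm_command, never from a script. Its argument "increments" is a list of rows, each a list of 6 numbers: the shift along the tool's x, y, z in units of 0.2 m (1.0 is 0.2 m), then the turn, a rotation vector about the tool's x, y, z in units of pi rad (1.0 is pi rad). A call has exactly 5 rows; each row is the pose to reach, as a shift and turn from the pose commanded when the call began, along the tool's axes at that moment, turning the shorter way round; what a row does not reach only later rows make up. A row lasts 1/8 s, in which the tool goes at most 62.5 mm and 10.7 degrees, less where a joint would pass 70% of its speed; a pose out of reach is approached as far as the arm can. A call with a number of a shift or a turn outside -1 to 1 is refused whole. A call with a gripper value outside its range is refused whole. "fingers" is the closure, from -1 (fully open) to 1 (shut), set as the call begins (left out, the last holds). The fingers move at their own pace and stop on an object; "force" is the grip in N (left out, the last holds). Time passes only in rows, so rows that repeat a pose let the fingers close, or fill a call up. It gives the time, the measured TCP pose, the force, the opening and the grip force at its end, in the units of the state.
- read_state(): the state, without advancing time (a new reading comes with each control period).
- read_camera(name): name is "scene" or "top"; returns a dict with "image" (384x512x3 uint8, red, green, blue), "fx", "fy", "cx", "cy" (pixels), "k1" (the pictures are not rectified: a ray, as slopes to the right and down, at radius r is drawn at 1 + k1 r^2 times it, then the intrinsics apply), "T" (4x4, takes a point from camera to world coordinates). Camera axes: x right, y down, z forward; pixel columns grow to the right and rows downward; lengths in m; the calibration is good to about 2 mm. A picture is of the moment at which its call begins. There is no depth.
- close_job(): hands the job in; it is judged then, once.
The state is a dict: "t": time; "q": joint angles; "dq": joint speeds; "joint_torque": joint torques, N m; "tool_pos": TCP position; "orientation": TCP orientation; "force": force on the tool from outside, world axes, zero at the start; "wrist_torque": the same for the moment, N m; "opening": finger opening in m; "gripper_force": force on a finger pad.
Only numpy, scipy, OpenCV 4.12 (cv2) and the standard library are available. Lean on these libraries where they do the work, as an engineer would, in place of code of your own. Each camera call takes 0.05 s, during which the arm holds its last target. There are 200 camera calls.

### The job

In the puppet workshop, put the tall wooden face-profile template away in the slotted rack: stand it on its foot in the narrowest slot that the foot will go into, facing either way, right down on the rack's floor and not sticking out of either end of the slot. Lower it in rather than dropping it, and leave the small template and the offcut where they stand.

Things in the scene. Friction and masses are not known exactly. Their poses are not given: they have to be found in the camera images.
- template: The tall face-profile template, wood, 0.17 to 0.35 kg, standing upright: a foot block 100 (x) x 38 (y) x 30 (z) mm carrying an upright plate 16 mm thick (along y). The plate is a neck 46 mm wide from z = 30 to 70 mm and above it a round head, a disc of radius 42 mm centred on z = 95 mm (top at 137 mm), nose and chin towards -x. Grip the flat head across its 16 mm. Origin: centre of the foot's underside; z up, x along the plate..
- rack: Fixed wooden rack, 140 (x) x 326 (y) x 70 (z) mm, open above and at both x ends. Five upright dividers 12 mm thick across y, their tops at z = 70 mm, stand on a floor whose upper face is at z = 10 mm, and leave four slots that run along x. From -y to +y the slots are 26, 56, 80 and 104 mm wide, centred on y = -138, -85, -5 and +99 mm. Origin: centre of the underside, z up.
- small_template: A bystander: a smaller face-profile template of the same wood, foot 70 x 24 x 20 mm, 84 mm tall, standing on the table. Origin: centre of the foot's underside, z up, x along its plate.
- offcut: A bystander: plain wooden board 90 (x) x 26 (y) x 80 (z) mm standing on edge in the rack's widest slot. Origin: centre of its underside.
Not all that is in view belongs to the job. Leave any turquoise look-alike of the template alone.

How it is judged:
By the outcome, as a careful person would: the job done as asked, in the order asked, and still so for the second after the job is handed in, with the robot touching nothing.
It also fails if it takes over 35 s, if anything falls off the work surface, if the arm or the gripper's body presses on something with over 40 N, if the wrist force passes 120 N, or if a joint passes its speed limit or range.

## Working session

There is one attempt and no reset: what is moved stays moved. The work goes in short steps, Python scripts to look and compute and a tool call to move; the robot and the scene stay as the last step left them, time stands still between calls to the robot, and variables do not carry over. Pictures are saved under pics/ and viewed, at most 10 in all, crops included, and the job is handed in when it is done.

Besides the shell and the picture viewer there is one more tool, called after ">>>" as name(argument=value, ...), one argument or row to a line, values as JSON. arm_command: Moves the arm, as the interface text tells. Shifts and turns lie within -1 to 1; 1 stands for 0.2 m of shift or pi rad of turn. Its arguments: {"type":"object","properties":{"increments":{"type":"array","items":{"type":"array","items":{"type":"number","minimum":-1,"maximum":1}}},"fingers":{"type":"number"},"force":{"type":"number"}},"required":["increments"]}

```bash
mkdir -p pics
cat > h.py <<'E'
from plant import *
import numpy as np, cv2
from scipy.spatial.transform import Rotation as R
def ray(c,u,v):
    d=np.array([(u-c["cx"])/c["fx"],(v-c["cy"])/c["fy"]]); s=d.copy()
    for _ in range(20): s=d/(1+c["k1"]*(s@s))
    return c["T"][:3,3], c["T"][:3,:3]@np.array([s[0],s[1],1.])
def onz(c,u,v,z):
    o,d=ray(c,u,v); return o+d*(z-o[2])/d[2]
def proj(c,P):
    p=np.linalg.inv(c["T"])@np.append(P,1); s=p[:2]/p[2]; s=s*(1+c["k1"]*(s@s))
    return s*[c["fx"],c["fy"]]+[c["cx"],c["cy"]]
def save(im,n): cv2.imwrite("pics/"+n,cv2.cvtColor(im,cv2.COLOR_RGB2BGR))
E
python3 - <<'E'
from h import *
for n in("scene","top"):
    c=read_camera(n); save(c["image"],n+"0.png"); np.save(n+"0.npy",c,allow_pickle=True)
    print(n,c["fx"],c["k1"],c["T"].round(3).tolist())
s=read_state();print(s["t"],s["tool_pos"],s["orientation"],s["opening"])
E
```

```text
scene 497.62945469709115 -0.15177491982366217 [[-0.885, 0.333, -0.324, 0.799], [0.465, 0.633, -0.619, 0.589], [-0.001, -0.699, -0.715, 0.785], [0.0, 0.0, 0.0, 1.0]]
top 495.17418863849747 -0.004197720975406076 [[0.025, -0.991, 0.131, 0.338], [-1.0, -0.026, -0.005, -0.004], [0.009, -0.131, -0.991, 1.066], [0.0, 0.0, 0.0, 1.0]]
0.1 [ 0.23844635 -0.55036457  0.40382117] [-3.07464061e+00 -6.37291557e-01  2.83773935e-04] 0.09313220486921023
```

View pics/scene0.png

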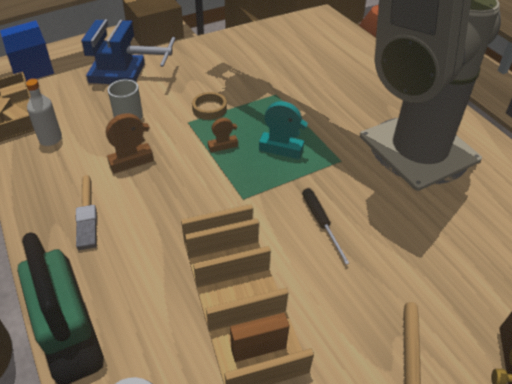

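View pics/top0.png

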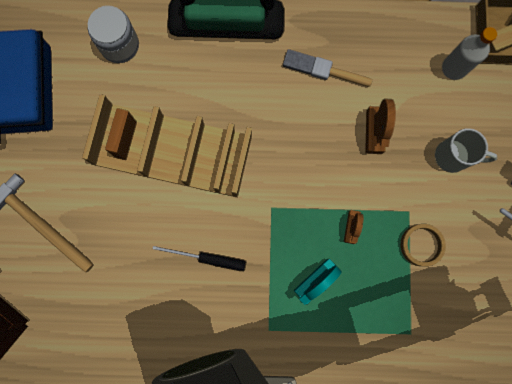

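Candidates: the tall brown template (scene 130,145; top 380,127), the small brown template (scene 222,135; top 354,227) and the turquoise look-alike (scene 283,130; top 318,282). The tall brown one fits the description. The rack is at top (168,145), with its narrow slot on the right (-y) and the 56 mm slot next to it at about (210,155).

Run:
```python
from h import *
t=np.load("top0.npy",allow_pickle=True).item()["image"]; s=np.load("scene0.npy",allow_pickle=True).item()["image"]
z=lambda im,x,y,w,h,k:cv2.resize(im[y:y+h,x:x+w],None,fx=k,fy=k,interpolation=cv2.INTER_CUBIC)
a=z(t,350,90,60,75,4); b=z(s,95,105,70,75,4)   # 240x300, 280x300
d=z(t,75,85,190,75+45,3) #570x360? 
cv=np.zeros((600,800,3),np.uint8)
cv[:300,:240]=a; cv[:300,240:520]=b
d=z(t,80,90,180,110,4)[:, :]; d=cv2.resize(d,(490,300)) 
d=z(t,140,100,120,100,3); cv[300:600,:360]=d
d=z(t,75,85,130,100,3); cv[300:600,380:770]=d
save(cv,"crop1.png")
```

```text
(no output)
```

View pics/crop1.png

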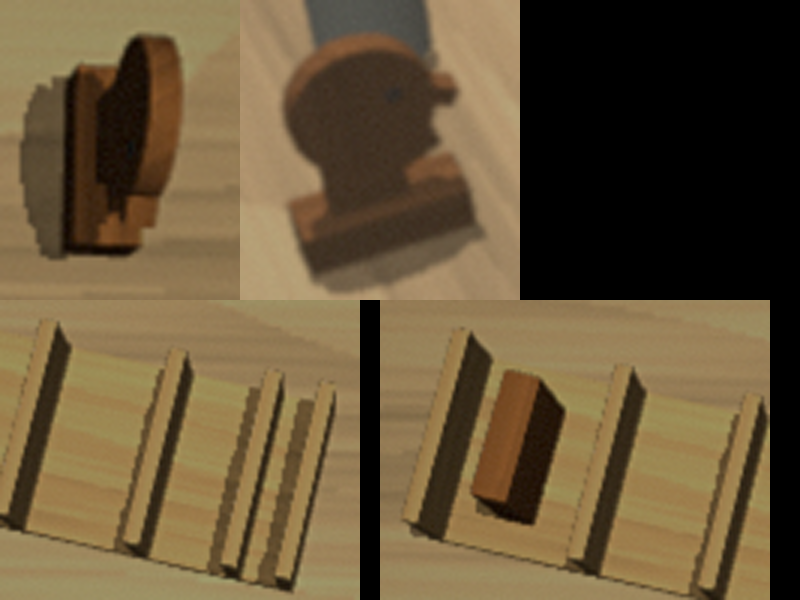

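The crop confirms the tall brown template: its foot is at top (369–385, 106–152), the nose points to the robot side, and the head is above. The divider tops are clear in the image, and the 56 mm slot lies between the second and third dividers from the right.

Run:
```python
from h import *
t=np.load("top0.npy",allow_pickle=True).item(); s=np.load("scene0.npy",allow_pickle=True).item()
px=[(249.3,127),(234.7,192.7),(231.3,123.7),(216.7,190),(199.3,116.7),(184.3,182.3),(156.7,107.3),(140.7,172.7),(102.7,95),(85.3,159)]
m=np.array([(x,y,0) for y in(-.157,-.119,-.051,.041,.157) for x in(.07,-.07)])
w=np.array([onz(t,*p,.07) for p in px]); w[:,2]=0
r,_=R.align_vectors(w-w.mean(0),m-m.mean(0)); yaw=r.as_rotvec()[2]
o=w.mean(0)-r.apply(m.mean(0)); print("rack",o,np.degrees(yaw),(w-o-r.apply(m)).round(4)[:,:2].tolist())
print("slot",o+r.apply([0,-.085,0]))
for p in [(369.6,106.4),(368.8,152),(385,151.5)]: print(onz(t,*p,.03))
# overlay hypothesis
f=np.array([onz(t,*p,.03) for p in [(369.6,106.4),(368.8,152)]]); d=f[0]-f[1]; 
u=d/np.linalg.norm(d); n=np.array([u[1],-u[0],0]); c=f.mean(0)+n*.019; c[2]=0
print("tmpl",c,np.degrees(np.arctan2(u[1],u[0])),np.linalg.norm(d))
out=[]
for cam in(t,s):
    im=cam["image"].copy(); big=cv2.resize(im,None,fx=4,fy=4,interpolation=cv2.INTER_CUBIC)
    def pl(P,col=(0,255,0)):
        q=np.array([proj(cam,p)*4+1.5 for p in P]); cv2.polylines(big,[q.round().astype(int).reshape(-1,1,2)],True,col,1)
    for z in(0,.03): pl([c+u*a+n*b+[0,0,z] for a,b in((.05,.019),(.05,-.019),(-.05,-.019),(-.05,.019))])
    for b in(-.008,.008): pl([c+u*.042*np.cos(k)+n*b+[0,0,.095+.042*np.sin(k)] for k in np.linspace(0,6.28,40)],(0,0,255))
    q=proj(cam,c+[0,0,.06])*4; x,y=map(int,q); out.append(big[y-180:y+200,x-190:x+190])
save(np.hstack([o[:380,:380] for o in out]),"ov1.png")
```

```text
rack [0.57716297 0.16669934 0.        ] -11.101332991099072 [[0.0013, 0.001], [0.0007, 0.0002], [-0.0001, 0.0011], [-0.0021, -0.0004], [-0.0001, 0.0011], [-0.0011, -0.0007], [-0.0001, -0.0], [-0.0013, -0.0014], [0.0009, -0.0003], [0.0018, -0.0006]]
slot [0.56079666 0.08328985 0.        ]
[ 0.68118933 -0.25919707  0.03      ]
[ 0.58011975 -0.25685289  0.03      ]
[ 0.58216212 -0.29164585  0.03      ]
tmpl [ 0.63021398 -0.27701987  0.        ] -1.3286616113192407 0.10109676172851582
```

View pics/ov1.png

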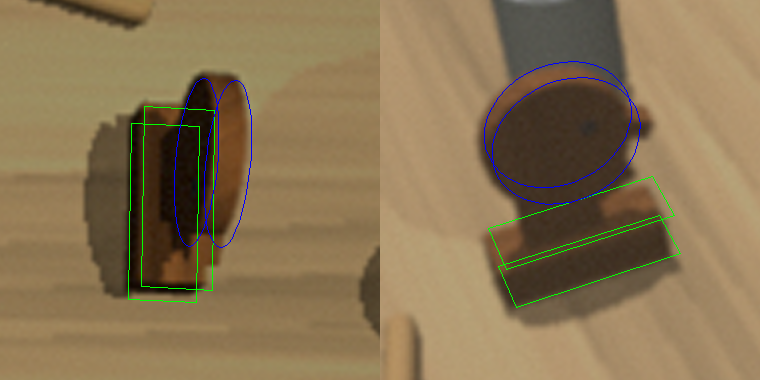

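The overlay sits about 3–4 mm short in +x and otherwise matches. I take the template at (0.634, -0.277) with yaw about -1.5°, and the target slot at (0.561, 0.083) with yaw -11.1°. Next I work out the moves.

```bash
cat >> h.py <<'E'
def go(x,y,z,yawdeg,frm=None):
    """increment (units) from the current pose to TCP x,y,z, tool down, tool x heading yawdeg"""
    s=read_state(); p=s["tool_pos"]; r=R.from_rotvec(s["orientation"])
    k=np.radians(yawdeg); rt=R.from_matrix(np.array([[np.cos(k),np.sin(k),0],[np.sin(k),-np.cos(k),0],[0,0,-1]]))
    print("t",s["t"],"p",p.round(4),"head",np.degrees(np.arctan2(*r.as_matrix()[[1,0],0])).round(2),"F",np.round(s["force"],1),"open",round(s["opening"],4))
    print("inc",(r.inv().apply(np.array([x,y,z])-p)/.2).round(4),((r.inv()*rt).as_rotvec()/np.pi).round(4))
E
python3 -c "
from h import *
go(.436,-.414,.39,-1.5)"
```

```text
t 0.1 p [ 0.2384 -0.5504  0.4038] head 23.42 F [-0.2 -0.5 -1.1] open 0.0931
inc [ 1.1774 -0.2329  0.0697] [-5.000e-04  1.000e-04  1.384e-01]
```

>>> arm_command(
  increments=[
    [0.25,-0.05,0.01,0,0,0.04],
    [0.5,-0.1,0.03,0,0,0.08],
    [0.75,-0.15,0.05,0,0,0.12],
    [1,-0.2,0.06,0,0,0.138],
    [1,-0.2,0.06,0,0,0.138],
  ],
  fingers=-1,
  force=25,
)

```text
t: 0.72
tool_pos: [0.4086, -0.432, 0.3919]
orientation: [-3.14, 0.033, 0.0]
force: [-0.3, -0.3, -0.5]
opening: 0.0928
gripper_force: 0.0
```

```bash
python3 -c "
from h import *
go(.634,-.277,.36,-1.5)"
```

```text
t 0.725 p [ 0.4086 -0.432   0.3919] head -1.19 F [-0.3 -0.3 -0.5] open 0.0928
inc [ 1.1109 -0.7979  0.1607] [-0.0005  0.0001  0.0017]
```

>>> arm_command(
  increments=[
    [0.22,-0.16,0.03,0,0,0],
    [0.44,-0.32,0.06,0,0,0],
    [0.66,-0.48,0.08,0,0,0],
    [0.88,-0.64,0.08,0,0,0],
    [1,-0.78,0.08,0,0,0.002],
  ],
)

```text
t: 1.35
tool_pos: [0.611, -0.2828, 0.376]
orientation: [-3.141, 0.047, 0.001]
force: [-0.6, -0.2, -0.4]
opening: 0.0931
gripper_force: 0.0
```

```bash
python3 -c "
from h import *
go(.634,-.277,.36,-1.5)"
```

```text
t 1.35 p [ 0.611  -0.2828  0.376 ] head -1.73 F [-0.6 -0.2 -0.4] open 0.0931
inc [ 0.114  -0.0322  0.0797] [-0.0001  0.0003 -0.0013]
```

>>> arm_command(
  increments=[
    [0.1,-0.03,0.04,0,0,0],
    [0.11,-0.03,0.08,0,0,0],
    [0.11,-0.03,0.08,0,0,0],
    [0.11,-0.03,0.08,0,0,0],
    [0.11,-0.03,0.08,0,0,0],
  ],
)

```text
t: 1.98
tool_pos: [0.6316, -0.2788, 0.3614]
orientation: [3.141, -0.05, 0.001]
force: [-0.3, -1.0, 0.1]
opening: 0.0929
gripper_force: 0.0
```

Run:
```python
from h import *
go(.634,-.277,.27,-1.5)
a=read_camera("top")["image"][70:210,300:450]; b=read_camera("scene")["image"][20:190,40:240]
save(np.hstack([cv2.resize(a,(400,373)),cv2.resize(b,(400,340))[:373] if 0 else cv2.copyMakeBorder(cv2.resize(b,(400,340)),0,33,0,0,0)]),"ab.png")
```

```text
t 1.975 p [ 0.6316 -0.2788  0.3614] head -1.84 F [-0.3 -1.   0.1] open 0.0929
inc [ 0.0116 -0.0096  0.4569] [ 0.0001 -0.0002 -0.0019]
```

View pics/ab.png

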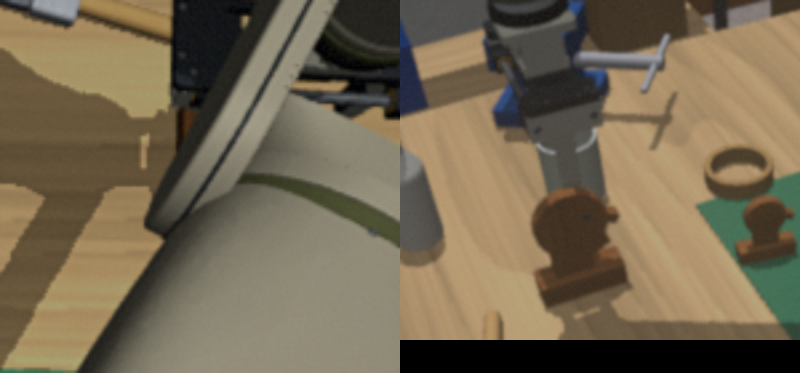

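Run:
```python
from h import *
c=read_camera("scene")
for P in [(.632,-.226,.175),(.632,-.331,.175),(.634,-.277,.137),(.634,-.277,0.)]: print(P,((proj(c,P)-[40,20])*2+[400,0]).round())
```

```text
(0.632, -0.226, 0.175) [574. 187.]
(0.632, -0.331, 0.175) [544. 135.]
(0.634, -0.277, 0.137) [563. 190.]
(0.634, -0.277, 0.0) [583. 284.]
```

The view from above shows the near fingertip in front of the head at (574,187) and the head top at (570,187). Both match the projections, so I descend straight down and grip.

>>> arm_command(
  increments=[
    [0.01,-0.01,0.12,0,0,0],
    [0.01,-0.01,0.24,0,0,0],
    [0.01,-0.01,0.36,0,0,0],
    [0.01,-0.01,0.455,0,0,0],
    [0.01,-0.01,0.455,0,0,0],
  ],
)

```text
t: 2.75
tool_pos: [0.6335, -0.2758, 0.2676]
orientation: [-3.14, 0.049, 0.005]
force: [0.4, 0.1, -0.3]
opening: 0.0928
gripper_force: 0.0
```

>>> arm_command(
  increments=[
    [0,0,0,0,0,0],
    [0,0,0,0,0,0],
    [0,0,0,0,0,0],
    [0,0,0,0,0,0],
    [0,0,0,0,0,0],
  ],
  fingers=1,
  force=25,
)

```text
t: 3.38
tool_pos: [0.6342, -0.2761, 0.2699]
orientation: [3.141, -0.049, 0.0]
force: [-0.2, -0.4, 0.0]
opening: 0.0477
gripper_force: 0.0
```

>>> arm_command(
  increments=[
    [0,0,0,0,0,0],
    [0,0,0,0,0,0],
    [0,0,0,0,0,0],
    [0,0,0,0,0,0],
    [0,0,0,0,0,0],
  ],
)

```text
t: 4.0
tool_pos: [0.6341, -0.276, 0.2695]
orientation: [-3.141, 0.049, 0.001]
force: [-0.6, 1.1, -1.3]
opening: 0.0158
gripper_force: 25.0
```

>>> arm_command(
  increments=[
    [0,0,-0.05,0,0,0],
    [0,0,-0.2,0,0,0],
    [0,0,-0.4,0,0,0],
    [0,0,-0.55,0,0,0],
    [0,0,-0.65,0,0,0],
  ],
  force=40,
)

```text
t: 4.62
tool_pos: [0.6343, -0.2762, 0.4026]
orientation: [3.14, -0.049, 0.004]
force: [-0.3, -0.1, -1.9]
opening: 0.016
gripper_force: 40.0
```

Run:
```python
from h import *
go(.561,.083,.40,-11.1)
c=read_camera("scene"); np.save("lift.npy",c,allow_pickle=True)
save(cv2.resize(c["image"][:250,:300],(720,600)),"lift.png")
```

```text
t 4.625 p [ 0.6343 -0.2762  0.4026] head -1.78 F [-0.3 -0.1 -1.9] open 0.016
inc [-0.4223 -1.7837  0.0097] [ 0.0003 -0.0008  0.0518]
```

View pics/lift.png

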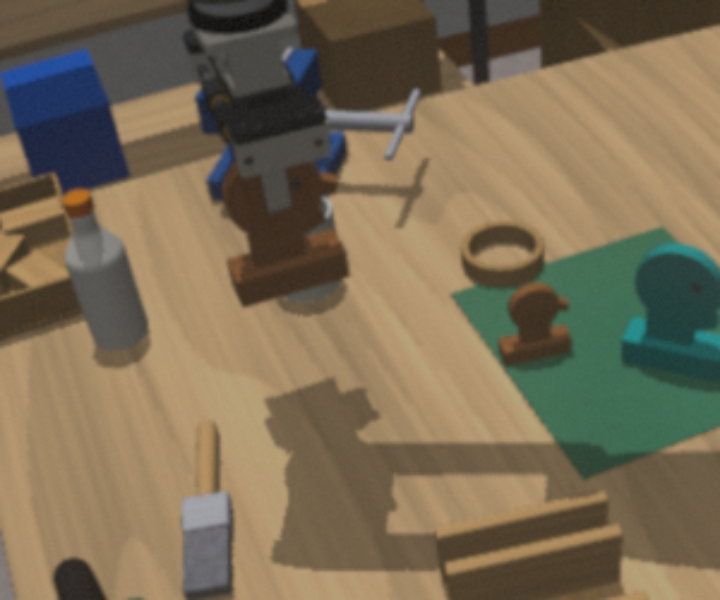

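The template hangs upright in the grip, its foot at crop (240–347, 245–304). I carry it to above the 56 mm slot.

>>> arm_command(
  increments=[
    [-0.03,-0.12,0,0,0,0.01],
    [-0.09,-0.36,0,0,0,0.02],
    [-0.15,-0.61,0,0,0,0.03],
    [-0.21,-0.86,0,0,0,0.04],
    [-0.24,-1,0,0,0,0.052],
  ],
)

```text
t: 5.3
tool_pos: [0.5916, -0.0723, 0.3987]
orientation: [-3.126, 0.304, 0.003]
force: [0.6, -1.2, -2.4]
opening: 0.0158
gripper_force: 40.0
```

Run:
```python
from h import *
go(.561,.083,.40,-11.1)
c=np.load("lift.npy",allow_pickle=True).item()
a=onz(c,101.7,126.7,.133);b=onz(c,144.6,114.6,.133);print(a,b,(a+b)/2,np.linalg.norm(a-b))
```

```text
t 5.3 p [ 0.5916 -0.0723  0.3987] head -11.11 F [ 0.6 -1.2 -2.4] open 0.0158
inc [-0.2998 -0.7324 -0.0054] [-0.0002  0.0005 -0.0001]
[ 0.68309427 -0.26465712  0.133     ] [ 0.58838877 -0.26000207  0.133     ] [ 0.63574152 -0.26232959  0.133     ] 0.09481983761239644
```

>>> arm_command(
  increments=[
    [-0.09,-0.22,0,0,0,0],
    [-0.18,-0.44,0,0,0,0],
    [-0.26,-0.63,0,0,0,0],
    [-0.3,-0.73,0,0,0,0],
    [-0.3,-0.73,0,0,0,0],
  ],
)

```text
t: 5.92
tool_pos: [0.5612, 0.0816, 0.3989]
orientation: [3.127, -0.301, -0.002]
force: [0.2, -0.8, -1.2]
opening: 0.0157
gripper_force: 40.0
```

>>> arm_command(
  increments=[
    [0,0,0.04,0,0,0],
    [0,0,0.1,0,0,0],
    [0,0,0.15,0,0,0],
    [0,0,0.15,0,0,0],
    [0,0,0.15,0,0,0],
  ],
)

```text
t: 6.55
tool_pos: [0.5618, 0.0799, 0.3698]
orientation: [-3.127, 0.305, -0.0]
force: [0.6, 0.3, -2.1]
opening: 0.016
gripper_force: 40.0
```

Run:
```python
from h import *
go(.561,.083,.29,-11.1)
c=read_camera("scene"); np.save("ov.npy",c,allow_pickle=True)
print([ (proj(c,(.561,.083,z))).round().tolist() for z in(.01,.1)])
im=cv2.resize(c["image"][120:320,150:350],(600,600),interpolation=cv2.INTER_CUBIC)
save(im,"over.png")
```

```text
t 6.55 p [0.5618 0.0799 0.3698] head -11.16 F [ 0.6  0.3 -2.1] open 0.016
inc [-0.0072 -0.0143  0.3992] [-0.     -0.     -0.0003]
[[229.0, 260.0], [228.0, 230.0]]
```

View pics/over.png

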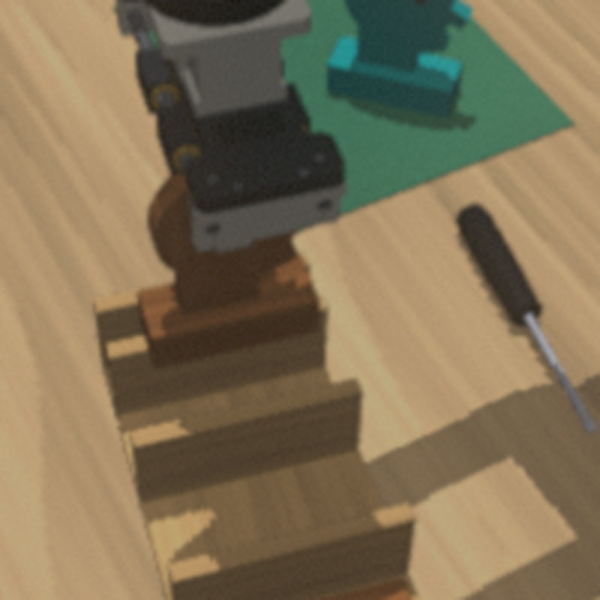

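The foot hangs over the slot next to the narrow one. Its near bottom edge runs from (153,364) to (322,328) in the crop, and the third divider's near top edge from (135,448) to (361,393). I compare the two in the same view.

Run:
```python
from h import *
c=np.load("ov.npy",allow_pickle=True).item()
k=np.radians(-11.1); o=np.array([.5772,.1667,0]); Rz=R.from_rotvec([0,0,k])
for n,u,v,z in [("footL",153,364,.103),("footR",322,328,.103),("footTopL",141,310,.133),("D3L",135,448,.07),("D3R",361,393,.07),("D2L",110,357,.07),("D4L",173,580,.07),("D4R",413,520,.07)]:
    print(n,Rz.inv().apply(onz(c,u/3+150,v/3+120,z)-o).round(4)[:2])
```

```text
footL [ 0.0519 -0.0715]
footR [-0.0497 -0.0691]
footTopL [ 0.0531 -0.088 ]
D3L [ 0.0722 -0.0403]
D3R [-0.0656 -0.0404]
D2L [ 0.0717 -0.1097]
D4L [0.0722 0.0498]
D4R [-0.0649  0.0514]
```

Seen in one view, the foot sits about 7–8 mm too far to -y of the slot centre. I correct that while coming down to just above the dividers.

>>> arm_command(
  increments=[
    [0,-0.02,0.02,0,0,0],
    [0,-0.037,0.06,0,0,0],
    [0,-0.037,0.1,0,0,0],
    [0,-0.037,0.11,0,0,0],
    [0,-0.037,0.11,0,0,0],
  ],
)

```text
t: 7.22
tool_pos: [0.5631, 0.0874, 0.3474]
orientation: [3.127, -0.305, -0.001]
force: [0.3, -0.9, -1.0]
opening: 0.0162
gripper_force: 40.0
```

Run:
```python
from h import *
go(.561,.083,.29,-11.1)
c=read_camera("scene"); np.save("ov.npy",c,allow_pickle=True)
s=read_state(); p=s["tool_pos"]; k=np.radians(-11.1); o=np.array([.5772,.1667,0]); print("rackframe",R.from_rotvec([0,0,k]).inv().apply(p-o))
im=cv2.resize(c["image"][190:290,170:300],(780,600),interpolation=cv2.INTER_CUBIC)
save(im,"over2.png")
```

```text
t 7.225 p [0.5631 0.0874 0.3474] head -11.14 F [ 0.3 -0.9 -1. ] open 0.0162
inc [-0.0057  0.0233  0.2868] [ 0.0001  0.0002 -0.0002]
rackframe [ 0.0015294  -0.08057574  0.34775877]
```

View pics/over2.png

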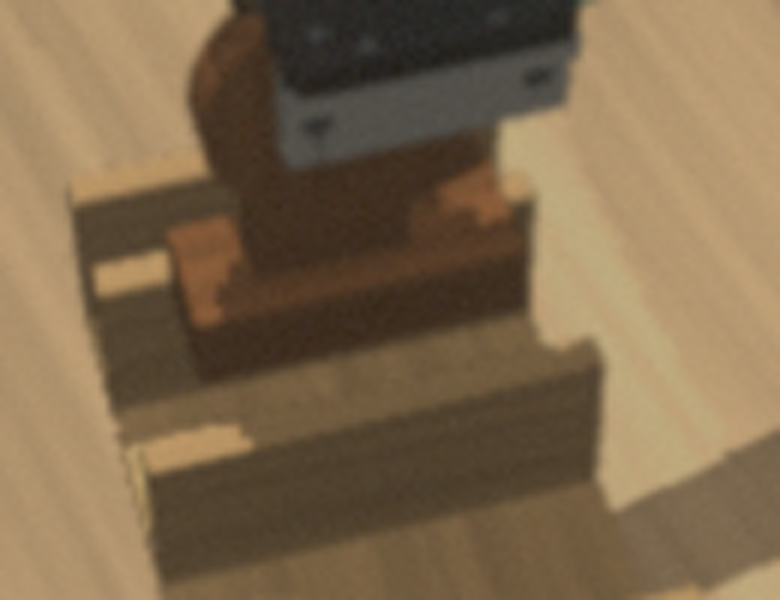

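Run:
```python
from h import *
c=np.load("ov.npy",allow_pickle=True).item()
k=np.radians(-11.1); o=np.array([.5772,.1667,0]); Rz=R.from_rotvec([0,0,k])
for n,u,v,z in [("footL",203,380,.078),("footR",528,312,.078),("footTopFarL",168,230,.108),("footTopNearL",193,328,.108),("D3L",150,472,.07),("D3R",600,365,.07),("D2L",97,300,.07),("D1L",76,206,.07)]:
    print(n,Rz.inv().apply(onz(c,u/6+170,v/6+190,z)-o).round(4)[:2])
```

```text
footL [ 0.0503 -0.0635]
footR [-0.0487 -0.0602]
footTopFarL [ 0.0509 -0.0972]
footTopNearL [ 0.0523 -0.0601]
D3L [ 0.0719 -0.0416]
D3R [-0.0652 -0.0409]
D2L [ 0.0731 -0.1077]
D1L [ 0.0715 -0.1459]
```

Foot centre and slot centre now agree to about 1 mm. Lowering.

>>> arm_command(
  increments=[
    [0,0,0.06,0,0,-0.003],
    [0,0,0.13,0,0,-0.006],
    [0,0,0.2,0,0,-0.006],
    [0,0,0.26,0,0,-0.006],
    [0,0,0.29,0,0,-0.006],
  ],
)

```text
t: 7.9
tool_pos: [0.5628, 0.0874, 0.2883]
orientation: [3.129, -0.275, -0.003]
force: [-0.1, 0.3, -0.5]
opening: 0.0159
gripper_force: 40.0
```

```bash
python3 -c "
from h import *
go(.563,.0874,.2795,-10)"
```

```text
t 7.9 p [0.5628 0.0874 0.2883] head -10.06 F [-0.1  0.3 -0.5] open 0.0159
inc [ 0.0011 -0.0003  0.0438] [ 0.0001  0.0006 -0.0003]
```

>>> arm_command(
  increments=[
    [0,0,0.01,0,0,0],
    [0,0,0.02,0,0,0],
    [0,0,0.03,0,0,0],
    [0,0,0.035,0,0,0],
    [0,0,0.04,0,0,0],
  ],
)

```text
t: 8.52
tool_pos: [0.5632, 0.0874, 0.2819]
orientation: [-3.129, 0.275, -0.0]
force: [-0.4, -0.3, -1.7]
opening: 0.0157
gripper_force: 40.0
```

>>> arm_command(
  increments=[
    [0,0,0.002,0,0,0],
    [0,0,0.004,0,0,0],
    [0,0,0.006,0,0,0],
    [0,0,0.008,0,0,0],
    [0,0,0.008,0,0,0],
  ],
)

```text
t: 9.15
tool_pos: [0.5632, 0.0874, 0.2801]
orientation: [3.129, -0.275, -0.0]
force: [0.5, -0.4, -1.6]
opening: 0.0158
gripper_force: 40.0
```

>>> arm_command(
  increments=[
    [0,0,0.003,0,0,0],
    [0,0,0.006,0,0,0],
    [0,0,0.009,0,0,0],
    [0,0,0.01,0,0,0],
    [0,0,0.01,0,0,0],
  ],
)

```text
t: 9.78
tool_pos: [0.5633, 0.0874, 0.2794]
orientation: [-3.129, 0.275, -0.001]
force: [-4.6, 0.1, 8.5]
opening: 0.0158
gripper_force: 40.0
```

The foot touches down at the expected height. I release and retreat.

>>> arm_command(
  increments=[
    [0,0,0,0,0,0],
    [0,0,0,0,0,0],
    [0,0,0,0,0,0],
    [0,0,0,0,0,0],
    [0,0,0,0,0,0],
  ],
  force=5,
)

```text
t: 10.4
tool_pos: [0.5634, 0.0874, 0.2793]
orientation: [-3.129, 0.275, -0.002]
force: [-3.5, -0.4, 7.0]
opening: 0.0157
gripper_force: 5.0
```

>>> arm_command(
  increments=[
    [0,0,0,0,0,0],
    [0,0,0,0,0,0],
    [0,0,0,0,0,0],
    [0,0,0,0,0,0],
    [0,0,0,0,0,0],
  ],
  fingers=-0.2,
)

```text
t: 11.02
tool_pos: [0.5632, 0.0874, 0.2781]
orientation: [3.129, -0.275, -0.0]
force: [-0.5, -0.9, 0.4]
opening: 0.0552
gripper_force: 0.0
```

>>> arm_command(
  increments=[
    [0,0,-0.05,0,0,0],
    [0,0,-0.2,0,0,0],
    [0,0,-0.4,0,0,0],
    [0,0,-0.6,0,0,0],
    [0,0,-0.65,0,0,0],
  ],
)

```text
t: 11.65
tool_pos: [0.5639, 0.0875, 0.4126]
orientation: [-3.128, 0.275, -0.01]
force: [0.8, 1.1, 0.3]
opening: 0.0559
gripper_force: 0.0
```

Run:
```python
from h import *
go(.563,.0874,.2795,-10)
c=read_camera("scene"); np.save("end.npy",c,allow_pickle=True)
save(cv2.resize(c["image"][100:380,100:400],(640,597)),"end.png")
```

```text
t 11.65 p [0.5639 0.0875 0.4126] head -10.06 F [0.8 1.1 0.3] open 0.0559
inc [-0.0084  0.0021  0.6654] [-0.0005 -0.002  -0.0003]
```

View pics/end.png

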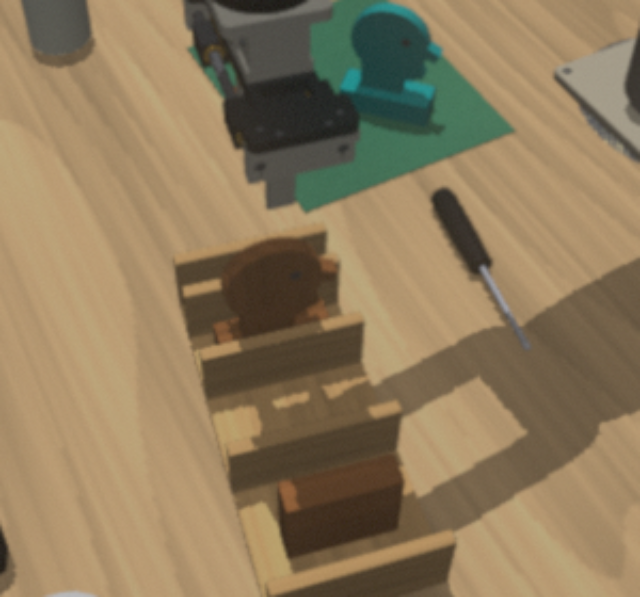

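The template stands upright in the 56 mm slot, with its head at (275,285). The foot is down behind the third divider and inside both ends. The offcut is still at (340,505), and the gripper is clear.

```bash
python3 -c "
from plant import *
print(close_job())"
```

```text
the job is handed in; nothing more can be done
None
```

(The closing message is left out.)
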